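Set the dust inlet's shutter to its pin and start the extractor

TASK

Get the bench's dust extraction ready: with a fingertip, push the upright lever tab round the scale of the round suction inlet until its pointer is squarely in line with the setting pin (the tall steel pin; the other scale holes carry flat screws), without gripping the tab between the fingers. Then, only once it is set, press the start button on the small switch box fully down and let it go. Leave the tools lying around where they are and the shutter on its setting.

Things in the scene. Friction and masses are not known exactly. Their poses are not given: they have to be found in the camera images.
- shutter (a joint): Angle of the inlet's aluminium shutter ring with its lever, rad: 0 shut, 2.1 fully open (stops at both ends). It grows counter-clockwise seen from above. It turns stiffly about a vertical axis (about 0.22 N m, so 2 to 3 N at the tab) and stays where it is left.
- shutter_axis (a point): Centre of the grey round inlet, on the shutter's turning axis, at the top face of the collar (40 mm above the table). The collar is 284 mm across, fixed to the table; the shutter ring on it is 178 mm across, its top 52 mm above the table. The scale lies on the side of the collar that is nearer the robot.
- lever (a point): Centre of the side faces of the upright steel lever tab, 101 mm from the shutter axis and 86 mm above the table. The tab is 22 mm radially, 12 mm thick along the arc, and free from 52 to 108 mm above the table.
- lever_ccw_face: The half of the tab (6 mm thick) that leads when the shutter turns counter-clockwise; pushing on it turns the shutter clockwise. Its origin lies on the shutter axis at table height; its x axis points from the axis out through the tab, z up.
- lever_cw_face: The other half of the tab; pushing on it turns the shutter counter-clockwise (opens). Origin and axes as the first half.
- pointer (a point): Aiming point of the lever's pointer: straight out beyond the tab and the pointer's nose, 127 mm from the shutter axis, on the circle of scale holes, 42 mm above the table. It turns with the lever; it coincides in plan with the pin when the shutter is set.
- pin (a point): Near the top of the setting pin, on its axis, 60 mm above the table. Plain steel pin, 8 mm thick with a 13 mm foot, rising 22 mm above the collar (to 62 mm above the table), screwed fast in one of four scale holes, 127 mm from the shutter axis; the other three holes carry flat screw heads 11 mm across and 3.5 mm high.
- start_top (a point): Centre of the top of the start button, a round plain grey push button 30 mm across in a black housing on a grey switch box (85 x 75 x 45 mm, fixed). The box is on the left or on the right of the inlet; a black battery charger with a grey battery stands on the other side.
- start (a joint): Travel of the start button, m: 0 up, 0.006 fully down, where the spring takes about 5 N; it springs back.
- socket_mid (a point): Middle of a loose steel socket, 30 mm across and 38 mm tall, standing on the collar on the side away from the scale. Leave alone.
- bolt_mid (a point): Middle of a loose bolt standing on its head (25 mm across), 55 mm tall, between robot and inlet. Leave alone.
- wrench_grip (a point): Handle of a loose wrench lying flat at the far left. Leave alone.
- screwdriver_grip (a point): Handle of a loose screwdriver lying at the far right. Leave alone.
- drill_mid (a point): Motor axis of a cordless drill lying on its side on the right, 56 mm high. Leave alone.
- oilcan_mid (a point): Body of a red oil can, 70 mm across and 150 mm tall with its spout, on the left. Leave alone.
- grinding_disc_mid (a point): Centre of a black grinding disc, 114 mm across, lying on the left. Leave alone.
Things that resemble listed ones, but are neither listed nor needed, are in the scene too. What is shaped like the part that bears start_top but green or pink is not meant.

How it is judged:
On the way, in this order (a step that is already met when the one before it is completed fails the run):
1. the shutter's pointer is brought in line with the setting pin (horizontal distance between pointer and pin below 0.006 m and velocity of joint shutter between -0.03 and 0.03 rad/s), for 0.3 s.
2. with the shutter set, the start button is pressed fully down (horizontal distance between pointer and pin below 0.006 m and value of joint start above 0.0045 m), for 0.05 s.
At the end, for the whole second after the job is handed in: The pointer's aiming point is within 6 mm (in plan) of the setting pin's axis and the shutter is at rest; the start button has been pressed at least 4.5 mm with the shutter set, and is up again (less than 1.5 mm down) (horizontal distance between pointer and pin below 0.006 m and value of joint start below 0.0015 m and velocity of joint shutter between -0.02 and 0.02 rad/s); the robot touches nothing.
It fails at once if the lever tab is gripped: the fingers press on both its faces at once (over 2 N each) (contact force between the fingers and lever_ccw_face above 2 N and contact force between the fingers and lever_cw_face above 2 N).
It fails at once if the start button is pressed while the pointer is not at the pin (over 9 mm off) (value of joint start above 0.003 m and horizontal distance between pointer and pin above 0.009 m).
It fails at once if a loose tool or part lying around is moved, lifted or knocked over (over 15 mm) (distance of any of socket_mid, bolt_mid, wrench_grip, screwdriver_grip, drill_mid, oilcan_mid, grinding_disc_mid from where it was at the start of the episode above 0.015 m).
It also fails if it takes over 42 s, if anything falls off the work surface, if the arm or the gripper's body presses on something with over 40 N, if the wrist force passes 120 N, or if a joint passes its speed limit or range.

ROBOT

A 6-joint arm with a two-finger parallel gripper is mounted at the origin on the work surface. World frame = base frame: x ahead of the robot, y to its left, z up, the work surface at z = 0. Lengths are in m, angles in rad, forces in N, time in s.
With the tool pointing down it reaches from about 0.35 to 0.975 m from the base axis. Payload 4.9 kg.
Tool frame: the origin (TCP) lies where the fingers leave the gripper's body, on its centre line; the fingertips stand 73 mm ahead of it and the grasp point (between the pads) lies 54 mm ahead of it; z points along the fingers, y is the direction in which the jaws open and shut (so a half turn about z gives the same grasp; the last joint's range is limited). The gripper opens to 85 mm and grips with 20 to 120 N. Pads are 22 mm wide; open, the fingers measure 114 mm over their backs; the gripper's body (76 mm by 85 mm) begins 54 mm behind the grasp point. The pads swing forward as they close: fully open they stand 13 mm farther back than shut.
Start: joints at [1.004, 0.053, 1.613, -0, 1.476, -0.119], TCP at [0.271, 0.563, 0.304] pointing down, gripper open.
Joint ranges: [-3.01, 3.01], [-1.01, 2.22], [0.06, 2.58], [-1.02, 4.17], [0.09, 2.62], [-3.14, 3.14]. Speed limits (rad/s): [2.57, 2.57, 3.14, 3.14, 3.14, 3.14].

INTERFACE

Orientations are given as a rotation vector (axis times angle).
In Python, from station import monitor, vision, workorder gives the robot as it stands.
- The arm moves only by the tool arm_command, never from a script. Its argument "rows" is text: rows parted by semicolons, each of 6 numbers parted by spaces: the shift along the world's x, y, z in mm, then the turn, a rotation vector about the world's x, y, z in degrees. In form: tx ty tz wx wy wz; .... A call has 1 to 12 rows; each row is the pose to reach, as a shift and turn from the pose measured when the call began; what a row does not reach only later rows make up. A row lasts 1/8 s, in which the tool goes at most 62.5 mm and 10.7 degrees, less where a joint would pass 70% of its speed; a pose out of reach is approached as far as the arm can. A call with a gripper value outside its range is refused whole. "jaw" is the opening, from 0 (shut) to 1 (fully open), set as the call begins (left out, the last holds). The fingers move at their own pace and stop on an object; "squeeze" is the grip in N (left out, the last holds). Time passes only in rows, so rows that repeat a pose let the fingers close. It gives the time, the measured TCP pose, the force and the opening at its end, in the units of the state.
- monitor.get_obs(): the state, without advancing time (a new reading comes with each control period).
- vision.get_image(name): name is "scene" or "side" or "wrist"; returns a dict with "frame" (420x560x3 uint8, red, green, blue), "vfov" (degrees; the focal length in pixels is half the picture's height over the tangent of half this angle, whatever the lens; pixels are square), "cx", "cy" (the principal point, pixels), "R" (3x3) and "t" (3): a world point X has camera coordinates R X + t; the wrist camera has in their place "T_tool_cam" (4x4, takes a point from camera to tool coordinates, whose origin is the TCP and whose axes are the flange's). Camera axes: x right, y down, z forward; pixel columns grow to the right and rows downward; lengths in m; the calibration is good to about 2 mm. A picture is of the moment at which its call begins: read the wrist's pose just before it. There is no depth.
- workorder.finish_job(): hands the job in, once; it reports no verdict.
The state is a dict: "t": time; "q": joint angles; "dq": joint speeds; "effort": joint torques, N m; "tool_pos": TCP position; "tool_rot": TCP orientation; "contact_force": force on the tool from outside, world axes, zero at the start; "wrist_torque": the same for the moment, N m; "opening": finger opening in m.
Only numpy, scipy, OpenCV 4.12 (cv2) and the standard library are available. Lean on these libraries where they do the work, as an engineer would, in place of code of your own. Each camera call takes 0.05 s, during which the arm holds its last target. There are 200 camera calls.

## Working session

There is one attempt and no reset: what is moved stays moved. The work goes in short steps, Python scripts to look and compute and a tool call to move; the robot and the scene stay as the last step left them, time stands still between calls to the robot, and variables do not carry over. Pictures are saved under pics/ and viewed, about 8 in all and at most 12, crops included, and the job is handed in when it is done.

Besides the shell and the picture viewer there is one more tool, called after "Call:" as name(argument=value, ...), one argument or row to a line, values as JSON. arm_command: Moves the arm, as the interface text tells. Its arguments: {"type":"object","properties":{"rows":{"type":"string"},"jaw":{"type":"number"},"squeeze":{"type":"number"}},"required":["rows"]}

```bash
mkdir -p pics; cat > h.py <<'E'
import numpy as np, cv2
from station import monitor, vision, workorder
from scipy.spatial.transform import Rotation as Ro
def snap(name,fn):
    o=monitor.get_obs(); im=vision.get_image(name)
    R,t=None,None
    if name=="wrist":
        T=np.eye(4);T[:3,:3]=Ro.from_rotvec(o["tool_rot"]).as_matrix();T[:3,3]=o["tool_pos"]
        W=np.linalg.inv(T@np.array(im["T_tool_cam"])); R,t=W[:3,:3],W[:3,3]
    else: R,t=np.array(im["R"]),np.array(im["t"])
    f=im["frame"].shape[0]/2/np.tan(np.radians(im["vfov"])/2)
    np.savez(fn+".npz",R=R,t=t,f=f,cx=im["cx"],cy=im["cy"],frame=im["frame"])
    cv2.imwrite("pics/"+fn+".png",im["frame"][:,:,::-1])
def ray(fn,u,v,z):
    d=np.load(fn+".npz");R,t=d["R"],d["t"]
    c=-R.T@t; r=R.T@np.array([(u-d["cx"])/d["f"],(v-d["cy"])/d["f"],1])
    return c+r*(z-c[2])/r[2]
def proj(fn,X):
    d=np.load(fn+".npz");p=d["R"]@np.array(X)+d["t"]
    return p[:2]/p[2]*d["f"]+[d["cx"],d["cy"]]
def crop(fn,x0,y0,x1,y1,k,out):
    cv2.imwrite("pics/"+out+".png",cv2.resize(cv2.imread("pics/"+fn+".png")[y0:y1,x0:x1],None,fx=k,fy=k,interpolation=cv2.INTER_CUBIC))
E
python3 - <<'E'
from h import *
snap("scene","s1");snap("side","d1")
print({k:np.round(v,3) for k,v in monitor.get_obs().items()})
for n in("s1","d1"):
    d=np.load(n+".npz");print(-d["R"].T@d["t"],d["f"])
E
```

```text
{'t': np.float64(0.1), 'q': array([ 1.004,  0.053,  1.614,  0.   ,  1.476, -0.119]), 'dq': array([-0.002, -0.001, -0.002, -0.003, -0.   ,  0.001]), 'effort': array([ 0.0000e+00, -3.9490e+01, -3.7136e+01, -0.0000e+00,  4.0000e-03,
        0.0000e+00]), 'tool_pos': array([0.27 , 0.563, 0.303]), 'tool_rot': array([-6.970e-01, -3.063e+00,  3.000e-03]), 'contact_force': array([ 0.157,  0.448, -0.062]), 'wrist_torque': array([ 0.03 , -0.038,  0.018]), 'opening': np.float64(0.086)}
[ 1.22947302 -0.61813491  0.90345184] 388.5984224542922
[0.44537995 0.99457998 1.05933331] 446.0757344530976
```

View pics/s1.png

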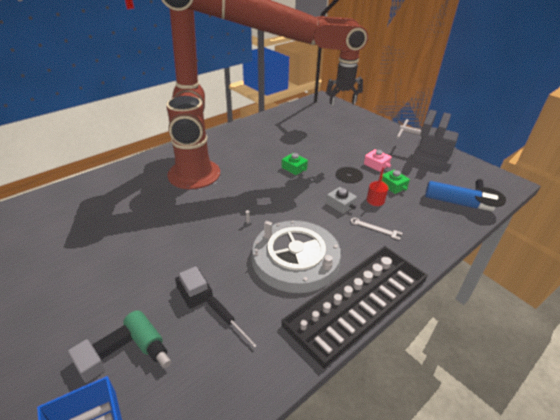

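View pics/d1.png

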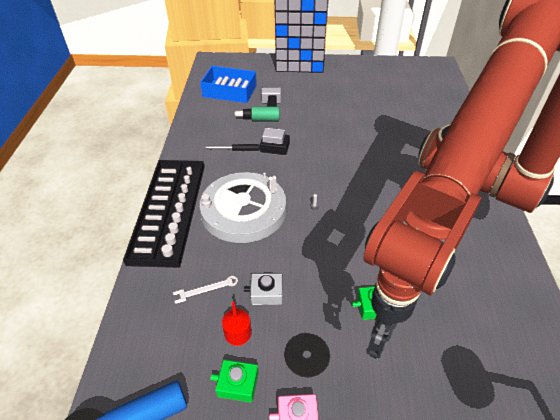

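Scene view: the inlet is at (296,252), with the lever tab near (268,228), the socket at (328,262) and the bolt at (248,216). Switch-box candidates are grey (342,197), green (294,162) and (395,180), and pink (378,159). The grey one fits, since green and pink are ruled out. In the side view the grey box is at (266,287). I'll confirm with one crop of both views.

```bash
python3 - <<'E'
from h import *
crop("s1",240,175,370,295,4.6,"a");crop("d1",190,160,330,310,4,"b")
a=cv2.imread("pics/a.png");b=cv2.imread("pics/b.png")
a=cv2.resize(a,(433,400));b=cv2.resize(b,(373,400))
E
python3 -c "
import cv2
cv2.imwrite('pics/ab.png',cv2.vconcat([]) ) if 0 else None"
```

```text
(no output)
```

View pics/a.png

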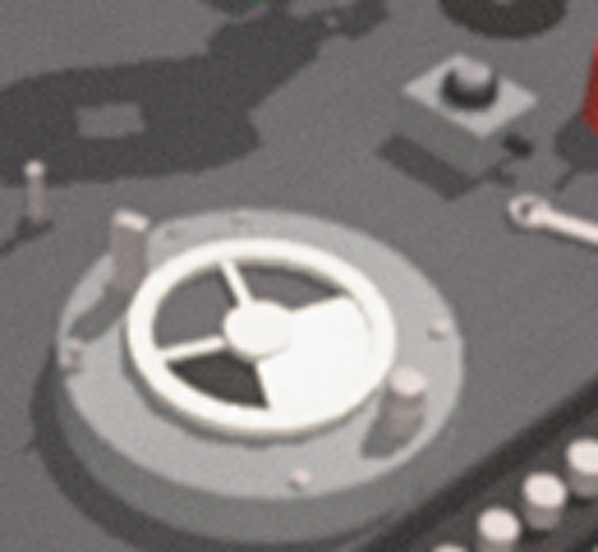

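View pics/b.png

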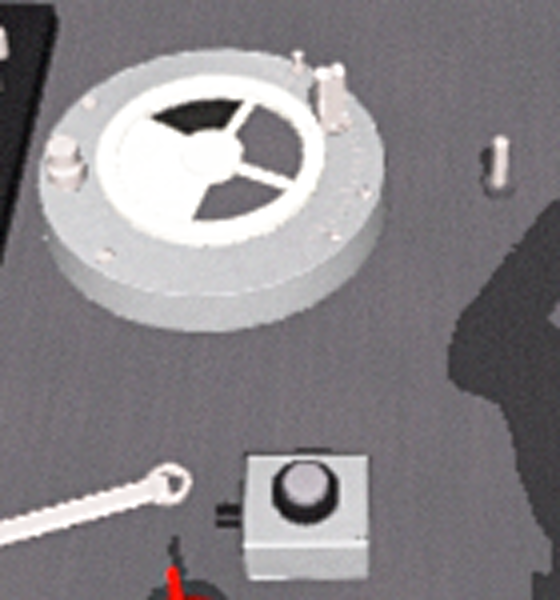

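```bash
python3 - <<'E'
from h import *
A=lambda u,v,z:ray("s1",240+u/4.6,175+v/4.6,z)
B=lambda u,v,z:ray("d1",190+u/4,160+v/4,z)
pr=lambda n,x:print(n,np.round(x,3))
pr("axis",A(258,330,.052));pr("axis",B(213,155,.052))
pr("tabtop",A(130,218,.108));pr("tabtopB 330,70",B(330,70,.108))
for p in((75,345),(75,355),(175,230),(242,215),(440,328),(300,480)):pr(("A",p),A(*p,.0435 if p!=(75,345) else .062))
for p in((297,58),(340,68),(322,72),(365,190),(335,237),(105,255),(88,102)):pr(("B",p),B(*p,.062 if p[1]<80 else .0435))
pr("btn",A(475,72,.065));pr("btn",B(306,484,.065))
pr("box",A(405,92,.045));pr("box",A(540,100,.045));pr("boxB",B(248,455,.045));pr("boxB",B(368,540,.045))
pr("bolt",A(35,168,.055));pr("bolt",B(500,140,.055))
pr("socket",A(407,382,.078));pr("sockB",B(65,148,.078))
E
```

```text
axis [ 0.619 -0.001  0.052]
axis [0.614 0.005 0.052]
tabtop [ 0.525 -0.035  0.108]
tabtopB 330,70 [ 0.522 -0.037  0.108]
('A', (75, 345)) [ 0.559 -0.111  0.062]
('A', (75, 355)) [ 0.552 -0.106  0.043]
('A', (175, 230)) [0.498 0.029 0.043]
('A', (242, 215)) [0.517 0.078 0.043]
('A', (440, 328)) [0.691 0.103 0.043]
('A', (300, 480)) [ 0.728 -0.064  0.044]
('B', (297, 58)) [ 0.554 -0.1    0.062]
('B', (340, 68)) [ 0.518 -0.089  0.062]
('B', (322, 72)) [ 0.533 -0.084  0.062]
('B', (365, 190)) [0.493 0.031 0.044]
('B', (335, 237)) [0.514 0.081 0.044]
('B', (105, 255)) [0.687 0.106 0.044]
('B', (88, 102)) [ 0.725 -0.061  0.044]
btn [0.524 0.321 0.065]
btn [0.52  0.322 0.065]
box [0.49  0.279 0.045]
box [0.565 0.355 0.045]
boxB [0.563 0.286 0.045]
boxB [0.478 0.351 0.045]
bolt [ 0.389 -0.015  0.055]
bolt [ 0.387 -0.017  0.055]
socket [0.733 0.022 0.078]
sockB [0.725 0.027 0.078]
```

Axis is about (0.617, 0.002), with the tab at about 202°. The pin, the tall post seen at side (264,175) and scene (256,251), is at about 240°, so the lever needs about +38° counter-clockwise. The button is at about (0.522, 0.322). Next I close the jaw and go for a closer look.

Call:
arm_command(
  rows="250 -510 30 0 0 -42;250 -510 30 0 0 -42;250 -510 30 0 0 -42;250 -510 30 0 0 -42;250 -510 30 0 0 -42;250 -510 30 0 0 -42;250 -510 30 0 0 -42;250 -510 30 0 0 -42;250 -510 30 0 0 -42;250 -510 30 0 0 -42;250 -510 30 0 0 -42;250 -510 30 0 0 -42",
  jaw=0,
)

```text
t: 1.6
tool_pos: [0.5198, 0.0542, 0.3324]
tool_rot: [-1.746, -2.61, 0.002]
contact_force: [0.1, -0.2, 0.1]
opening: 0.0002
```

```bash
python3 - <<'E'
from h import *
snap("wrist","w1");crop("w1",0,0,560,420,1.4,"w1b")
o=monitor.get_obs();print(o["t"],o["tool_pos"],Ro.from_rotvec(o["tool_rot"]).as_matrix().round(3),o["opening"])
for X in((.617,.002,.052),(.523,-.036,.108),(.557,-.104,.062)):print(proj("w1",X))
E
```

```text
1.65 [0.51984344 0.05434852 0.3325045 ] [[-0.382  0.924 -0.002]
 [ 0.924  0.382 -0.   ]
 [ 0.001 -0.002 -1.   ]] -6.483085577638445e-05
[349.09203653 254.63464395]
[252.03747376 278.71248098]
[262.52236812 318.90841287]
```

View pics/w1b.png

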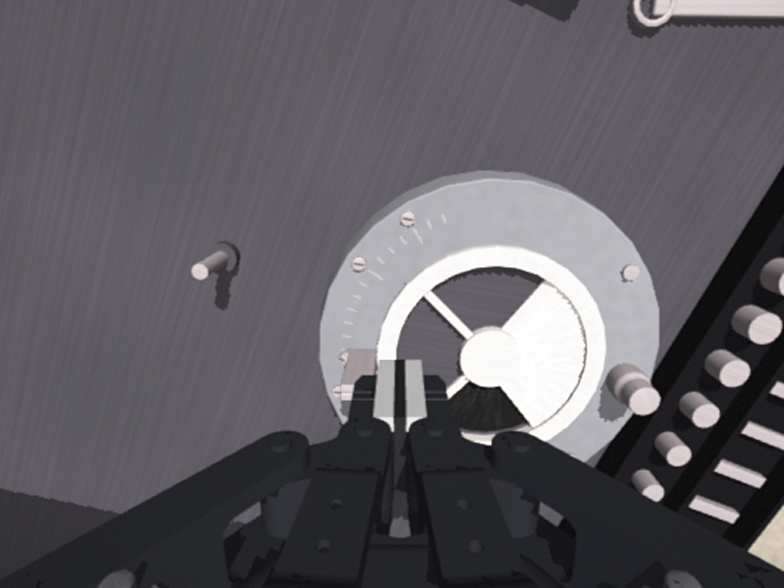

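Wrist view: axis at (489,357), screws at (407,219) and (359,264), and small items beside the tab at (343,355) and (343,393). The fingers hide the place where I expect the pin, about (367,446). I'll shift the camera to look at it.

Call:
arm_command(
  rows="55 -130 0 0 0 0;55 -130 0 0 0 0;55 -130 0 0 0 0;55 -130 0 0 0 0",
)

```text
t: 2.15
tool_pos: [0.5748, -0.0751, 0.3322]
tool_rot: [-1.744, -2.609, 0.002]
contact_force: [0.1, 0.8, -1.2]
opening: 0.0003
```

```bash
python3 - <<'E'
from h import *
snap("wrist","w2");d=proj("w2",(.55,-.05,.06));print(d,monitor.get_obs()["tool_pos"])
x,y=[int(v) for v in d];x0=max(0,x-100);y0=max(0,y-75);print(x0,y0);crop("w2",x0,y0,x0+200,y0+150,4,"w2b")
E
```

```text
[271.89053787 147.44797762] [ 0.57458724 -0.07436549  0.33230604]
171 72
```

View pics/w2b.png

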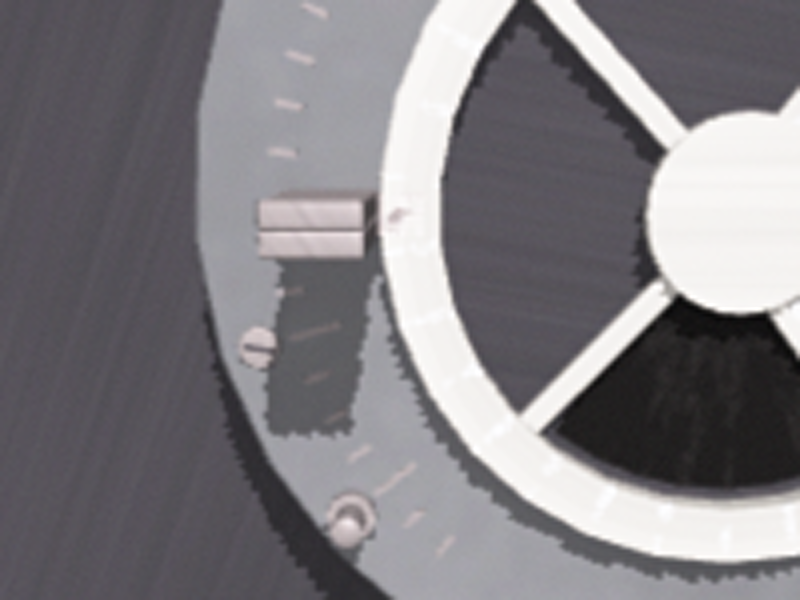

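The crop shows the pin: top (347,527), foot (352,515). The flat screw is at (258,347) and the tab top at (311,229).

```bash
python3 - <<'E'
from h import *
P=lambda u,v,z:ray("w2",171+u/4,72+v/4,z)
ax=P(752,213,.052);print("axis",ax)
for n,p in dict(tab=P(311,229,.108),pinfoot=P(352,516,.043),pintop=P(347,527,.062),screw=P(258,347,.0435)).items():
    e=p-ax;print(n,p.round(4),np.hypot(e[0],e[1]).round(4),np.degrees(np.arctan2(e[1],e[0]))%360)
d=np.load("w1.npz");q=lambda u,v,z:ray("w1",u/1.4,v/1.4,z)
a1=q(489,357,.052);print(a1)
for s in((407,219),(359,264)):
    e=q(*s,.0435);print(e,np.degrees(np.arctan2(*(e-a1)[[1,0]]))%360,np.hypot(*(e-a1)[:2]))
E
```

```text
axis [0.620977   0.00166416 0.052     ]
tab [ 0.5263 -0.0373  0.108 ] 0.1024 202.36435924777376
pinfoot [ 0.5586 -0.1104  0.043 ] 0.1283 240.8883443440094
pintop [ 0.5578 -0.1081  0.062 ] 0.1266 240.07738378849277
screw [ 0.5197 -0.0773  0.0435] 0.1284 217.93149615262698
[0.61738561 0.00168578 0.052     ]
[0.51671207 0.07585652 0.0435    ] 143.6192467624847 0.12504583066792382
[0.49625158 0.03052485 0.0435    ] 166.60856005390042 0.1245196583646224
```

Call:
arm_command(
  rows="-62 70 0 0 0 0;-62 70 0 0 0 0;-62 70 -60 0 0 0;-62 70 -120 0 0 0;-62 70 -175 0 0 0;-62 70 -184 0 0 0;-62 70 -184 0 0 0",
)

```text
t: 3.08
tool_pos: [0.5129, -0.0035, 0.1494]
tool_rot: [-1.742, -2.612, 0.001]
contact_force: [0.3, 0.0, 0.7]
opening: -0.0
```

```bash
python3 - <<'E'
from h import *
o=monitor.get_obs();p=o["tool_pos"];print(o["t"],p,o["contact_force"])
ax=np.array([.619,.002]);g=lambda th,off:ax+.101*np.array([np.cos(th),np.sin(th)])-off*np.array([-np.sin(th),np.cos(th)])
for k,th in enumerate(np.linspace(202.3,236,12)):
    print(np.round((g(np.radians(th),.017)-p[:2])*1000,0),round(th-202.3,1))
E
```

```text
3.075 [ 0.51286135 -0.00346659  0.14941546] [0.30755069 0.03887463 0.73510294]
[  6. -17.] 0.0
[  8. -22.] 3.1
[  9. -28.] 6.1
[ 11. -33.] 9.2
[ 13. -38.] 12.3
[ 16. -43.] 15.3
[ 18. -47.] 18.4
[ 21. -52.] 21.4
[ 25. -57.] 24.5
[ 28. -61.] 27.6
[ 32. -65.] 30.6
[ 36. -69.] 33.7
```

Call:
arm_command(
  rows="3 -9 0 0 0 0;6 -17 0 0 0 0;9 -27 0 0 0 5;11 -33 0 0 0 9;13 -38 0 0 0 12;16 -43 0 0 0 15;18 -47 0 0 0 18;21 -52 0 0 0 21;25 -57 0 0 0 25;28 -61 0 0 0 28;32 -65 0 0 0 31;32 -65 0 0 0 31",
)

```text
t: 4.58
tool_pos: [0.5457, -0.0694, 0.1507]
tool_rot: [0.983, 2.983, -0.002]
contact_force: [-0.5, 0.4, 0.5]
opening: 0.0003
```

```bash
python3 - <<'E'
from h import *
snap("wrist","w3");snap("side","d3");snap("scene","s3")
a=cv2.imread("pics/w3.png");cv2.imwrite("pics/w3b.png",cv2.hconcat([cv2.resize(a,(400,300)),cv2.resize(cv2.imread("pics/d3.png")[165:255,190:310],(400,300))]))
o=monitor.get_obs();print(o["t"],o["tool_pos"],o["contact_force"])
E
```

```text
4.725 [ 0.54522563 -0.06885486  0.15005229] [-0.12297681  0.23507356 -0.18587203]
```

View pics/w3b.png

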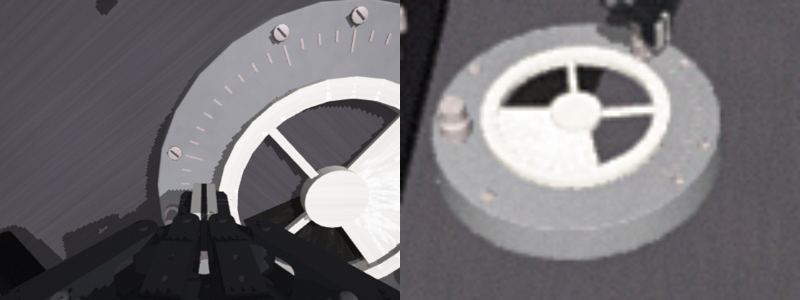

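Call:
arm_command(
  rows="-12 9 0 0 0 0;-25 18 10 0 0 0;-25 18 70 0 0 0;-25 18 130 0 0 0;0 0 180 0 0 0;40 -25 180 0 0 0;55 -31 180 0 0 0;55 -31 180 0 0 0",
)

```text
t: 5.72
tool_pos: [0.5998, -0.0995, 0.3287]
tool_rot: [-0.982, -2.981, 0.002]
contact_force: [-1.2, 0.1, 0.5]
opening: 0.0
```

```bash
python3 - <<'E'
from h import *
snap("wrist","w4");d=proj("w4",(.57,-.07,.06));o=monitor.get_obs();print(d,o["tool_pos"],o["t"])
x,y=[int(v) for v in d];x0=max(0,x-100);y0=max(0,y-75);print(x0,y0);crop("w4",x0,y0,x0+200,y0+150,4,"w4b")
E
```

```text
[292.21194425 138.94580973] [ 0.59932305 -0.09914462  0.32867191] 5.775
192 63
```

View pics/w4b.png

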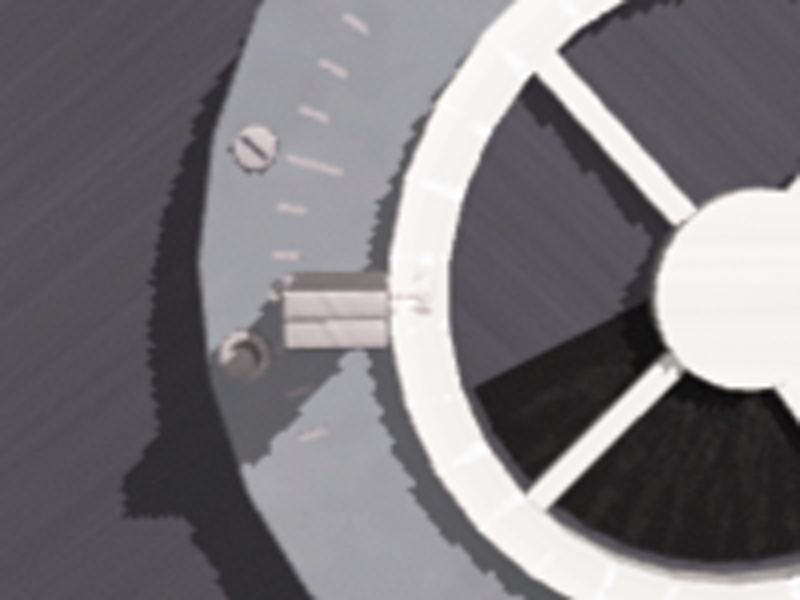

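The tab top is at (336,319), the pointer nose at (280,288), and the pin at foot (242,353), top (243,363). The lever is still a little short.

```bash
python3 - <<'E'
from h import *
P=lambda u,v,z:ray("w4",192+u/4,63+v/4,z)
ax=P(757,288,.052);print("axis",ax,proj("w4",(.619,.002,.052)))
for n,p in dict(tab=P(336,319,.108),pinfoot=P(242,353,.043),pintop=P(243,363,.062),screw=P(255,147,.0435),nose=P(280,288,.05)).items():
  for a in (ax,np.array([.619,.002,0])):
    e=p-a;print(n,p.round(4),np.hypot(e[0],e[1]).round(4),(np.degrees(np.arctan2(e[1],e[0]))%360).round(2))
E
```

```text
axis [0.61940268 0.00196929 0.052     ] [381.05884237 134.64363381]
tab [ 0.5603 -0.0805  0.108 ] 0.1015 234.36
tab [ 0.5603 -0.0805  0.108 ] 0.1013 234.56
pinfoot [ 0.5574 -0.1105  0.043 ] 0.1284 241.16
pinfoot [ 0.5574 -0.1105  0.043 ] 0.1283 241.33
pintop [ 0.5585 -0.1089  0.062 ] 0.1265 241.23
pintop [ 0.5585 -0.1089  0.062 ] 0.1263 241.4
screw [ 0.52   -0.0771  0.0435] 0.1271 218.5
screw [ 0.52   -0.0771  0.0435] 0.1268 218.62
nose [ 0.5501 -0.0921  0.05  ] 0.1168 233.63
nose [ 0.5501 -0.0921  0.05  ] 0.1166 233.8
```

```bash
python3 - <<'E'
from h import *
p=monitor.get_obs()["tool_pos"]
ax=np.array([.6193,.002]);g=lambda th,off:ax+.101*np.array([np.cos(th),np.sin(th)])-off*np.array([-np.sin(th),np.cos(th)])
for th,o in((234.4,.04),(234.4,.02),(236,.0186),(238,.0186),(240,.0186),(241.2,.0186)):
    print(th,np.round((g(np.radians(th),o)-p[:2])*1000,1),(.150-p[2])*1000)
E
```

```text
234.4 [-71.3  42.3] -178.67190761271937
234.4 [-55.1  30.7] -178.67190761271937
236 [-51.9  27.8] -178.67190761271937
238 [-49.3  25.3] -178.67190761271937
240 [-46.6  23. ] -178.67190761271937
241.2 [-45.   21.6] -178.67190761271937
```

Call:
arm_command(
  rows="-45 27 0 0 0 4;-71 42 -40 0 0 8;-71 42 -100 0 0 8;-71 42 -155 0 0 8;-71 42 -179 0 0 8;-63 36 -179 0 0 8;-55 31 -179 0 0 8;-52 28 -179 0 0 8;-49 25.5 -179 0 0 8;-46.5 23 -179 0 0 8;-45 21.6 -179 0 0 8;-45 21.6 -179 0 0 8",
)

```text
t: 7.28
tool_pos: [0.5545, -0.0778, 0.1497]
tool_rot: [-0.771, -3.043, 0.003]
contact_force: [-0.4, 0.0, 0.4]
opening: -0.0001
```

Call:
arm_command(
  rows="-12 7 0 0 0 0;-25 14 10 0 0 0;-25 14 70 0 0 0;-25 14 130 0 0 0;0 0 180 0 0 0;40 -22 180 0 0 0;50 -25 180 0 0 0;50 -25 180 0 0 0",
)

```text
t: 8.28
tool_pos: [0.6039, -0.1025, 0.3284]
tool_rot: [-0.77, -3.04, 0.003]
contact_force: [-0.7, 0.8, -0.2]
opening: -0.0002
```

```bash
python3 - <<'E'
from h import *
snap("wrist","w5");d=proj("w5",(.57,-.07,.06));o=monitor.get_obs();print(d,o["tool_pos"],o["t"])
x,y=[int(v) for v in d];x0=max(0,x-100);y0=max(0,y-75);print(x0,y0);crop("w5",x0,y0,x0+200,y0+150,4,"w5b")
E
```

```text
[299.37992086 135.54205508] [ 0.60350849 -0.10226814  0.32836784] 8.325
199 60
```

View pics/w5b.png

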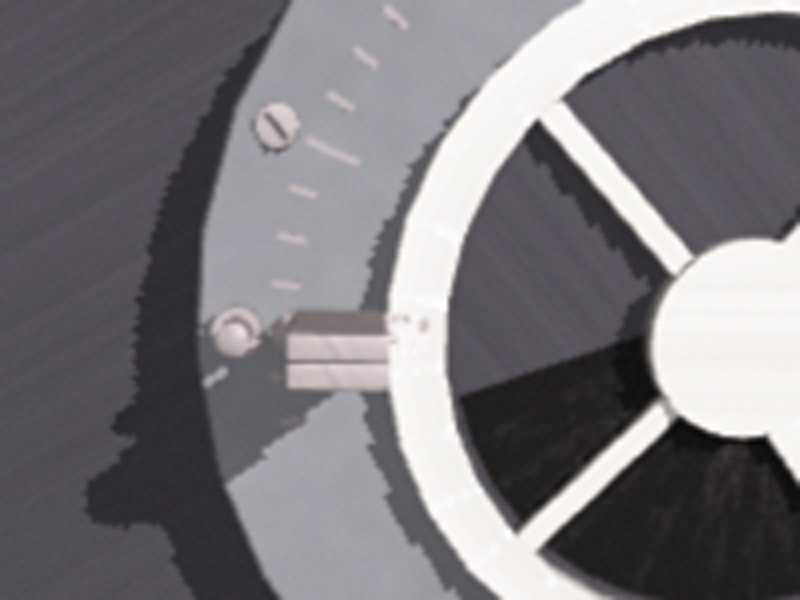

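The pin is at foot (237,329), top (235,338). The tab top is at (337,361) and the nose at (285,322), which points at the pin's foot.

```bash
python3 - <<'E'
from h import *
P=lambda u,v,z:ray("w5",199+u/4,60+v/4,z)
ax=P(752,338,.052);print("axis",ax)
for n,p in dict(tab=P(337,361,.108),pinfoot=P(237,329,.043),pintop=P(235,336,.062),screw=P(277,126,.0435),nose=P(280,326,.046)).items():
    e=p-ax;print(n,p.round(4),np.hypot(e[0],e[1]).round(4),(np.degrees(np.arctan2(e[1],e[0]))%360).round(2))
E
```

```text
axis [0.61949743 0.00179618 0.052     ]
tab [ 0.5698 -0.087   0.108 ] 0.1017 240.74
pinfoot [ 0.5577 -0.1098  0.043 ] 0.1275 241.02
pintop [ 0.5579 -0.1087  0.062 ] 0.1265 240.86
screw [ 0.5202 -0.0771  0.0435] 0.1269 218.47
nose [ 0.562  -0.0996  0.046 ] 0.1165 240.44
```

The shutter is set: tab at 240.7°, pin at 240.9°, so under 1 mm off. Now to the grey switch box for a close look.

Call:
arm_command(
  rows="-14 382 -40 0 0 0;-14 382 -40 0 0 0;-14 382 -40 0 0 0;-14 382 -40 0 0 0;-14 382 -40 0 0 0;-14 382 -40 0 0 0;-14 382 -40 0 0 0;-14 382 -40 0 0 0",
)

```text
t: 9.32
tool_pos: [0.5883, 0.2801, 0.2878]
tool_rot: [-0.767, -3.04, 0.004]
contact_force: [0.7, -0.3, 0.1]
opening: 0.0001
```

```bash
python3 - <<'E'
from h import *
snap("wrist","w6");d=proj("w6",(.522,.322,.06));o=monitor.get_obs();print(d,o["tool_pos"],o["t"])
x,y=[int(v) for v in d];x0=max(0,x-100);y0=max(0,y-75);print(x0,y0);crop("w6",x0,y0,x0+200,y0+150,4,"w6b")
E
```

```text
[293.38361446  98.91599003] [0.58885071 0.27914261 0.28818437] 9.375
193 23
```

View pics/w6b.png

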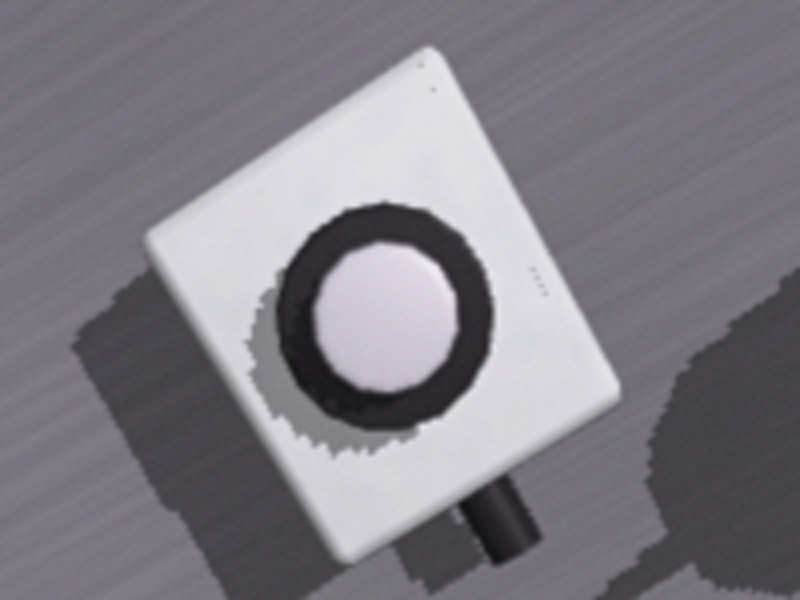

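The grey box's button is at (387,317) in the crop, about 147 px across, inside the black housing ring.

```bash
python3 - <<'E'
from h import *
for z in(.055,.06,.065,.07,.075):
    c=ray("w6",193+387/4,23+317/4,z);print(z,c.round(4),np.linalg.norm(ray("w6",193+314/4,23+317/4,z)-ray("w6",193+460/4,23+317/4,z)).round(4),ray("s1",240+475/4.6,175+72/4.6,z).round(4)[:2],ray("d1",190+306/4,160+484/4,z).round(4)[:2])
print(monitor.get_obs()["tool_pos"])
E
```

```text
0.055 [0.5229 0.3182 0.055 ] 0.0304 [0.5152 0.3317] [0.5206 0.3153]
0.06 [0.5229 0.3182 0.06  ] 0.0299 [0.5194 0.3261] [0.5202 0.3187]
0.065 [0.5229 0.3181 0.065 ] 0.0294 [0.5236 0.3205] [0.5198 0.322 ]
0.07 [0.5229 0.3181 0.07  ] 0.0289 [0.5278 0.3149] [0.5194 0.3254]
0.075 [0.5229 0.318  0.075 ] 0.0284 [0.532  0.3093] [0.5191 0.3288]
[0.58885071 0.27914261 0.28818437]
```

Call:
arm_command(
  rows="-66 39 0 0 0 0;-66 39 0 0 0 0;-66 39 -60 0 0 0;-66 39 -110 0 0 0;-66 39 -135 0 0 0;-66 39 -140 0 0 0;-66 39 -143 0 0 0;-66 39 -146 0 0 0;-66 39 -146 0 0 0",
)

```text
t: 10.5
tool_pos: [0.5234, 0.3183, 0.1433]
tool_rot: [-0.77, -3.041, 0.002]
contact_force: [-0.4, 0.5, -1.2]
opening: -0.0001
```

Call:
arm_command(
  rows="0 0 -2 0 0 0;0 0 -4 0 0 0;0 0 -6 0 0 0;0 0 -6 0 0 0",
)

```text
t: 11.0
tool_pos: [0.5237, 0.3185, 0.1377]
tool_rot: [-0.77, -3.042, 0.002]
contact_force: [0.8, -0.6, 1.5]
opening: -0.0002
```

Call:
arm_command(
  rows="0 0 -1 0 0 0;0 0 -2 0 0 0;0 0 -3 0 0 0;0 0 -3 0 0 0",
)

```text
t: 11.5
tool_pos: [0.5237, 0.3185, 0.1348]
tool_rot: [-0.77, -3.042, 0.002]
contact_force: [-1.2, -0.1, 4.4]
opening: 0.0001
```

Call:
arm_command(
  rows="0 0 -1 0 0 0;0 0 -2 0 0 0;0 0 -2 0 0 0;0 0 -2 0 0 0",
)

```text
t: 12.0
tool_pos: [0.5238, 0.3185, 0.1336]
tool_rot: [-0.77, -3.042, 0.002]
contact_force: [-3.1, -1.7, 8.7]
opening: 0.0001
```

Call:
arm_command(
  rows="0 0 -2 0 0 0;0 0 -2 0 0 0;0 0 -2 0 0 0",
)

```text
t: 12.38
tool_pos: [0.5239, 0.3186, 0.1335]
tool_rot: [-0.769, -3.041, 0.003]
contact_force: [-5.7, -2.5, 13.1]
opening: -0.0001
```

The hard stop is reached: force rises with no further travel, about 6 mm after first contact. I'll release, then check button and shutter.

Call:
arm_command(
  rows="0 0 15 0 0 0;0 0 70 0 0 0;0 0 130 0 0 0;0 0 155 0 0 0;66 -39 155 0 0 0;66 -39 155 0 0 0;66 -39 155 0 0 0",
)

```text
t: 13.25
tool_pos: [0.59, 0.279, 0.2874]
tool_rot: [-0.771, -3.039, 0.004]
contact_force: [0.1, -1.1, 0.9]
opening: -0.0002
```

```bash
python3 - <<'E'
from h import *
snap("wrist","w7");snap("side","d7");snap("scene","s7")
o=monitor.get_obs();print(o["t"],o["tool_pos"],o["contact_force"])
c=lambda n,x0,y0,x1,y1,w,h:cv2.resize(cv2.imread(f"pics/{n}.png")[y0:y1,x0:x1],(w,h),interpolation=cv2.INTER_CUBIC)
d=proj("w7",(.522,.322,.06)).astype(int);x0=max(0,d[0]-80);y0=max(0,d[1]-60)
top=cv2.hconcat([c("w7",x0,y0,x0+160,y0+120,400,300),c("d7",190,160,310,250,400,300)])
bot=cv2.hconcat([c("s7",235,200,355,290,400,300),c("s7",0,0,560,420,400,300)])
cv2.imwrite("pics/f.png",cv2.vconcat([top,bot]))
E
```

```text
13.4 [0.58883976 0.28019758 0.28778226] [-0.06375487  0.53767856  0.75841902]
```

View pics/f.png

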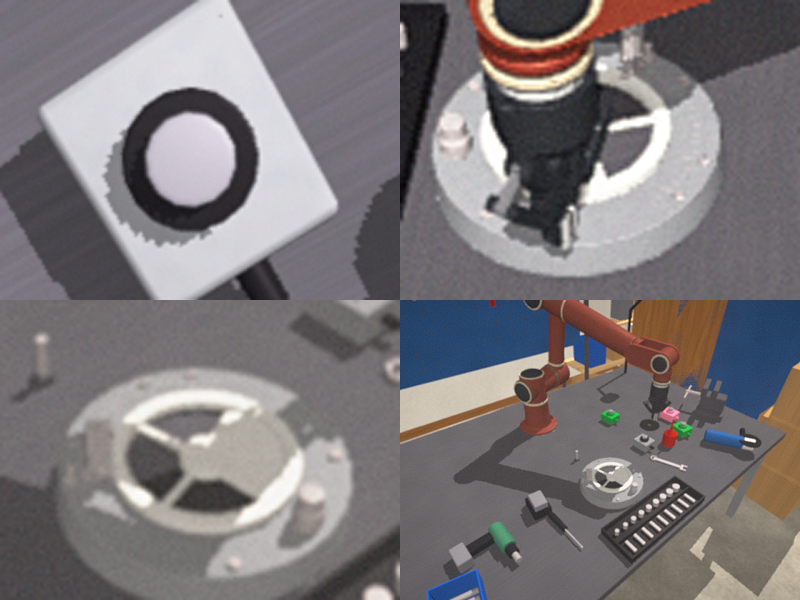

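The button is up again, the tab is at the pin (scene crop (98,450)), bolt and socket are standing, and the tools are where they were. The arm touches nothing, so I'm handing in.

```bash
python3 -c "
from station import workorder
print(workorder.finish_job())"
```

```text
the job is handed in; nothing more can be done
None
```

The shutter is set at the pin, the start button was pressed fully down and let go, and the job is handed in. It took about 13.4 s of the 42 s allowed.

- **Shutter:** I pushed the tab counter-clockwise with the closed fingertips in two strokes, from about 202° to 240.7°. The pin measured 240.9°, so the pointer is under 1 mm off. The tab was never gripped.
- **Button:** I pressed the grey box's button to its stop. The force rose to 13 N with no more travel, about 6 mm after first contact.
- **Last checks:** The final pictures show the button up and the tab still at the pin. The bolt and socket are standing, the other tools look unmoved, and the arm is clear of everything. I did not re-measure the shutter angle after the press; I only looked at it in the scene picture.
- **Disagreements:** The first push left the tab about 1.5° further round than commanded, which I allowed for in the second stroke. Repeat measurements of the pin differed by about 1°. The final reading compares tab and pin in the same picture.

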